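# Hook the glue press's spring onto its anchor post

### The job

Tension the slab-gluing press: with the T-handled spring puller held in the gripper, put its pin through the ring at the spring's free end, pull the spring out and hang its open hook round the steel anchor post, so that it stays stretched by itself. Then stand the puller upright back in the hole of its own wooden block. Do not push or pull the spring with the fingers themselves, and leave the round-knobbed awl in the other block where it is.

Things in the scene. Friction and masses are not known exactly. Their poses are not given: they have to be found in the camera images.
- press: Plywood board 220 x 200 x 18 mm, fixed, carrying the glue press. Origin: centre of its underside. x runs from the spring's pivot pin (x = -80 mm) to the anchor post (x = +78 mm), both at y = 0; on the -y side lie a stone slab, a dark lever and a wooden fence (up to 45 mm above the table); over the bare +y side the slack spring stands out. z is up.
- anchor (a point): Anchor post, fixed: upright steel pin of 10 mm diameter with a 16 mm button head whose top is 58 mm above the table, and a 22 mm foot flange. The point is on its axis at the spring's height, 40 mm above the table.
- pivot (a point): Axis of the pin on which the spring's other end turns freely and level, with a little friction so that it stays where it is left; 40 mm above the table, 158 mm from the anchor. x and y axes as the press.
- spring: Steel tension spring (15 mm coil, level, 40 mm above the table) with hook and ring; origin at the pivot, x along the spring to its free end. It swings level about the pivot and stretches along its length only: about 85 N/m from zero when slack, at most 88 mm. At the start it is slack, turned 14 to 29 degrees to the +y side of the press's x axis.
- hook_seat (a point): Where the post's axis lies in the hook once hooked; 128 mm from the pivot when slack. The hook is a level half-round arch of 5 mm wire, 26 mm wide inside, open towards the pivot; shank on its +y side, a lip on its -y side reaching 15 mm back from this point. Swing it in from the +y side, stretched 22 mm or more (better 27) past the hooked length, then let it draw back. x points outwards.
- pull_ring (a point): Centre of the ring of 5 mm wire (26 mm inside diameter, lying level, 40 mm above the table) at the spring's free end, 23 mm farther out than hook_seat and rigid with it; 151 mm from the pivot when slack, 181 mm when hooked. There is free space of 19 mm between ring and board, and nothing under it when it is pulled out past the board's end.
- puller_grip (a point): Centre of the puller's wooden T-bar, 22 mm thick (its x), 80 mm long (its y), 24 mm high; the place to grasp, from above, closing along x. The puller is loose, about 120 g. Below the bar: a neck 16 mm thick and 26 mm long, a collar 36 mm in diameter (underside 42 mm below this point), and a straight pin of 8 mm diameter, 50 mm long.
- puller_tip (a point): Lower end of the puller's pin, on its axis, 92 mm below puller_grip; z axis points up the pin. Standing in its block it is 8 mm above the table.
- stand_hole (a point): Centre of the mouth of the puller's own block's hole, 58 mm above the table: fixed wooden block 70 x 70 x 58 mm, plain hole of 25 mm diameter right through. The puller stands in it upright, its collar resting on the block.
- awl_grip (a point): Bystander: the awl's round wooden knob (38 mm), in an identical wooden block, 98 mm above the table at its centre. Loose; leave alone.

How it is judged:
By the outcome, as a careful person would: the job done as asked, in the order asked, and still so for the second after the job is handed in, with the robot touching nothing.
It also fails if it takes over 56 s, if anything falls off the work surface, if the arm or the gripper's body presses on something with over 40 N, if the wrist force passes 120 N, or if a joint passes its speed limit or range.

### The arm

A 6-joint arm with a two-finger parallel gripper is mounted at the origin on a cart in front of the work surface, level with it; the furniture and walls round the work are solid. World frame = base frame: x ahead of the robot, y to its left, z up, the work surface at z = 0. Lengths are in m, angles in rad, forces in N, time in s.
With the tool pointing down it reaches from about 0.35 to 0.775 m from the base axis. Payload 5.5 kg.
Tool frame: the origin (TCP) lies at the very end of the fingers, on their centre line; the grasp point (between the pads) lies 19 mm behind it; x points along the fingers, y is the direction in which the jaws open and shut, and the axes are right-handed (so a half turn about x gives the same grasp; the last joint's range is limited). The gripper opens to 85 mm and grips with 20 to 120 N. Pads are 22 mm wide; open, the fingers measure 114 mm over their backs; the gripper's body (76 mm by 85 mm) begins 54 mm behind the grasp point. The pads swing forward as they close: fully open they stand 13 mm farther back than shut.
Start: joints at [-1.384, 0.313, 0.046, 1.304, 0, 1.431], TCP at [0.185, -0.545, 0.231] pointing down, gripper open.
Joint ranges: [-2.76, 2.76], [-0.86, 1.69], [-1.03, 1.26], [-2.2, 2.34], [-1.47, 1.5], [-3.14, 3.14]. Speed limits (rad/s): [2.57, 2.57, 3.14, 3.14, 3.14, 3.14].

### API

Orientations are given as a unit quaternion [w, x, y, z].
In Python, from workcell import env gives the robot as it stands.
- The arm moves only by the tool servo_tool, never from a script. Its argument "increments" is a list of rows, each an object with "offset": the shift along the tool's x, y, z in cm, a list of three; "yaw": the turn about the tool's x in degrees. In form: [{"offset": [x, y, z], "yaw": yaw}, ...]. A call has exactly 8 rows; each row is the pose to reach, as a shift and turn from the pose commanded when the call began, along the tool's axes at that moment; what a row does not reach only later rows make up. A row lasts 1/10 s, in which the tool goes at most 50 mm and 8.59 degrees, less where a joint would pass 70% of its speed; a pose out of reach is approached as far as the arm can. A call with a gripper value outside its range is refused whole. "claw" is the opening, from 0 (shut) to 1 (fully open), set as the call begins (left out, the last holds). The fingers move at their own pace and stop on an object; "force" is the grip in N (left out, the last holds). Time passes only in rows, so rows that repeat a pose let the fingers close, or fill a call up. It gives the time, the measured TCP pose, the force and the opening at its end, in the units of the state.
- env.get_state(): the state, without advancing time (a new reading comes with each control period).
- env.read_camera(name): name is "scene" or "top" or "wrist"; returns (picture, depth): 384x512x3 uint8, red, green, blue; 384x512 float32, m along the optical axis (not along the pixel's ray), 0 where there is no reading.
- env.camera_model(name): a dict with "vertical_fov" (degrees; the focal length in pixels is half the picture's height over the tangent of half this angle, whatever the lens; pixels are square), "cx", "cy" (the principal point, pixels), "D" ([k1, k2, p1, p2, k3] as OpenCV has them; the pictures are not rectified), "world_from_camera" (4x4, takes a point from camera to world coordinates). Camera axes: x right, y up, looking along -z (the intrinsics and any distortion apply to the point x, -y, -z); pixel columns grow to the right and rows downward; lengths in m; the calibration is good to about 2 mm. A picture is of the moment at which its call begins: read the wrist's pose just before it. camera_model takes no time and is no camera call; for the wrist camera it gives the pose at the moment of the call.
- env.hand_in(): hands the job in, once; it reports no verdict.
The state is a dict: "clock": time; "joint_pos": joint angles; "qvel": joint speeds; "tau": joint torques, N m; "tcp_pos": TCP position; "orientation": TCP orientation; "wrist_force": force on the tool from outside, world axes, zero at the start; "ft_torque": the same for the moment, N m; "finger_gap": finger opening in m.
Only numpy, scipy, OpenCV 4.12 (cv2) and the standard library are available. Lean on these libraries where they do the work, as an engineer would, in place of code of your own. Each camera call takes 0.05 s, during which the arm holds its last target.

## Working session

There is one attempt and no reset: what is moved stays moved. The work goes in short steps, Python scripts to look and compute and a tool call to move; the robot and the scene stay as the last step left them, time stands still between calls to the robot, and variables do not carry over. Pictures are saved under pics/ and viewed, and the job is handed in when it is done.

Besides the shell and the picture viewer there is one more tool, called after ">>>" in YAML: its name, and indented under it one key for each argument. servo_tool: Moves the arm, as the interface text tells. Its arguments: {"type":"object","properties":{"increments":{"type":"array","items":{"type":"object","properties":{"offset":{"type":"array","items":{"type":"number"}},"yaw":{"type":"number"}}}},"claw":{"type":"number"},"force":{"type":"number"}},"required":["increments"]}

```bash
ls; mkdir -p pics; cat > h.py <<'E'
import numpy as np, cv2, json
from workcell import env
from scipy.spatial.transform import Rotation as R
def cam(n):
    m=env.camera_model(n); f=192/np.tan(np.radians(m["vertical_fov"])/2)
    K=np.array([[f,0,m["cx"]],[0,f,m["cy"]],[0,0,1.]]); return K,np.array(m["D"],float),np.array(m["world_from_camera"])
def ray(c,u,v):
    K,D,T=c
    p=cv2.undistortPoints(np.array([[[u,v]]],float),K,D)[0,0]
    d=T[:3,:3]@np.array([p[0],-p[1],-1.]); return T[:3,3],d
def atz(c,u,v,z):
    o,d=ray(c,u,v); return o+d*(z-o[2])/d[2]
def atd(c,u,v,dep):
    o,d=ray(c,u,v); return o+d*dep
def proj(c,P):
    K,D,T=c; P=np.atleast_2d(P); q=(P-T[:3,3])@T[:3,:3]; q=q*[1,-1,-1]
    return cv2.projectPoints(q,np.zeros(3),np.zeros(3),K,D)[0][:,0]
def snap(n,tag):
    c=cam(n); im,d=env.read_camera(n)
    cv2.imwrite(f"pics/{tag}.png",cv2.cvtColor(im,cv2.COLOR_RGB2BGR)); np.savez(f"pics/{tag}.npz",im=im,d=d,K=c[0],D=c[1],T=c[2]); return im,d,c
def load(tag):
    z=np.load(f"pics/{tag}.npz"); return z["im"],z["d"],(z["K"],z["D"],z["T"])
def crop(tag,u0,v0,u1,v1,s,out):
    im=cv2.imread(f"pics/{tag}.png")[v0:v1,u0:u1]; cv2.imwrite(f"pics/{out}.png",cv2.resize(im,None,fx=s,fy=s,interpolation=cv2.INTER_CUBIC))
E
python3 - <<'E'
from h import *
for n in("top","scene"):
    im,d,c=snap(n,n+"0"); print(n,c[0][0,0],c[2].round(3).tolist(),c[1])
s=env.get_state(); print(s)
E
```

```text
pics
top 368.9202153047121 [[0.005, 0.987, -0.159, 0.378], [-1.0, 0.007, 0.01, -0.165], [0.011, 0.159, 0.987, 0.992], [0.0, 0.0, 0.0, 1.0]] [0.01728809 0.         0.         0.         0.        ]
scene 420.36106839402015 [[0.851, 0.351, -0.391, 0.058], [-0.525, 0.537, -0.661, -0.908], [-0.022, 0.767, 0.641, 0.858], [0.0, 0.0, 0.0, 1.0]] [-0.03132437  0.          0.          0.          0.        ]
{'clock': 0.1, 'joint_pos': array([-1.38359670e+00,  3.13932775e-01,  4.50732591e-02,  1.30358416e+00,
        2.33939546e-05,  1.43118474e+00]), 'qvel': array([-0.00082793, -0.00111519,  0.00282465, -0.00040196, -0.00135537,
       -0.00118647]), 'tau': array([ 2.28480661e-03, -4.81725097e+01,  2.99244672e+01,  1.27526021e-02,
       -1.29888053e-04,  3.47330356e-06]), 'tcp_pos': array([ 0.18449464, -0.54411558,  0.23048588]), 'orientation': array([-0.11444919, -0.69768158, -0.11561411,  0.69769275]), 'wrist_force': array([-0.22381099, -0.28041754,  0.12510678]), 'ft_torque': array([0.02073166, 0.01302778, 0.01385744]), 'finger_gap': 0.0855522139869993}
```

View pics/top0.png

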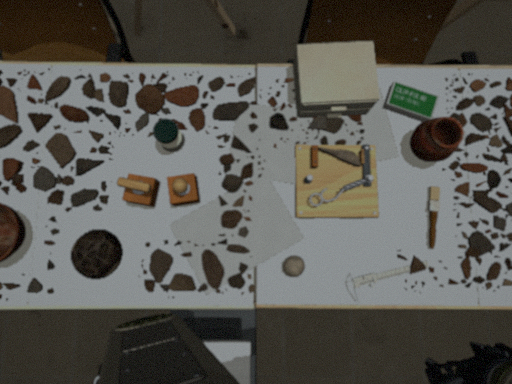

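View pics/scene0.png

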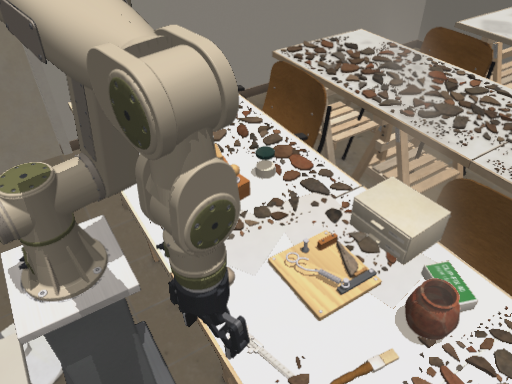

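```bash
python3 - <<'E'
from h import *
crop("top0",285,130,390,225,7,"t0a"); crop("top0",105,160,215,220,7,"t0b")
im,d,c=load("top0")
for u,v in [(337,180),(138,187),(182,186),(337,80),(437,138),(337,100),(168,132)]:
    print(u,v,atd(c,u,v,d[v,u]).round(3))
E
```

```text
337 180 [ 0.569 -0.39   0.016]
138 187 [0.53  0.113 0.113]
182 186 [0.533 0.007 0.114]
337 80 [ 0.813 -0.377  0.105]
437 138 [ 0.689 -0.669  0.014]
337 100 [ 0.759 -0.376  0.104]
168 132 [0.677 0.053 0.087]
```

View pics/t0a.png

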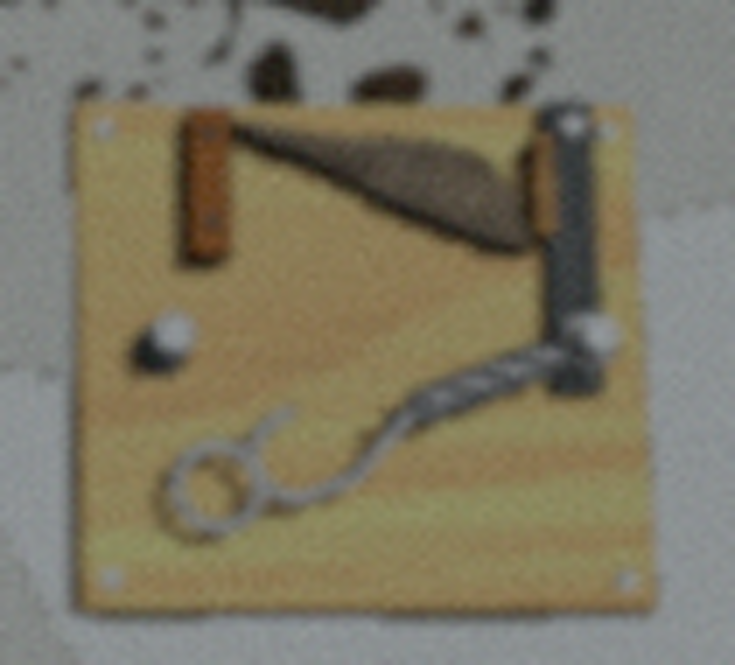

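View pics/t0b.png

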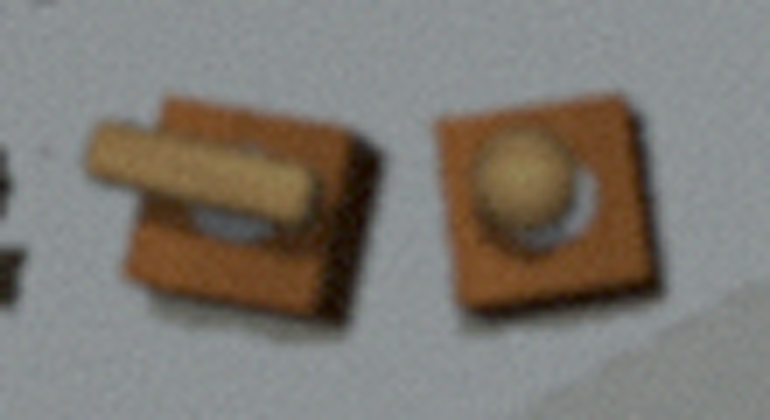

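```bash
python3 - <<'E'
from h import *
im,d,c=load("top0")
def t(u,v,z,n,o=(285,130)):
    p=atz(c,o[0]+u/7,o[1]+v/7,z);print(n,p.round(4));return p
pv=t(592,335,.055,"pivot head");po=t(172,332,.058,"post");
cs=[t(u,v,.018,"corner") for u,v in[(78,105),(632,105),(655,607),(80,607)]];print(np.mean(cs,0))
rg=t(213,490,.04,"ring")
e=po-pv;print(np.linalg.norm(e[:2]),np.degrees(np.arctan2(e[1],e[0])))
e=rg-pv;print(np.linalg.norm(e[:2]),np.degrees(np.arctan2(e[1],e[0])))
o=(105,160)
a=t(100,152,.112,"bar l",o);b=t(304,190,.112,"bar r",o);print((a+b)/2,np.linalg.norm(a-b),np.degrees(np.arctan2(*(a-b)[[1,0]])))
q=[t(u,v,.058,"blk",o) for u,v in[(168,97),(352,128),(316,312),(128,274)]];print(np.mean(q,0))
t(527,175,.117,"awl",o)
q=[t(u,v,.058,"blk2",o) for u,v in[(440,118),(627,97),(657,288),(465,303)]];print(np.mean(q,0))
s=env.get_state();print(R.from_quat(s['orientation'],scalar_first=True).as_matrix().round(3))
cw=cam("wrist");print(cw[0][0,0],cw[2].round(3))
E
```

```text
pivot head [ 0.568  -0.4658  0.055 ]
post [ 0.5674 -0.3097  0.058 ]
corner [ 0.6656 -0.2807  0.018 ]
corner [ 0.6672 -0.4973  0.018 ]
corner [ 0.4706 -0.497   0.018 ]
corner [ 0.4692 -0.2792  0.018 ]
[ 0.56813344 -0.38854279  0.018     ]
ring [ 0.5111 -0.3267  0.04  ]
0.15615727468926371 90.21577880837806
0.15028574325033164 112.23290987034372
bar l [0.5424 0.1589 0.112 ]
bar r [0.5297 0.0883 0.112 ]
[0.53605386 0.123596   0.112     ] 0.07166706163029266 79.73268904995658
blk [0.5732 0.1553 0.058 ]
blk [0.5622 0.0875 0.058 ]
blk [0.4941 0.0972 0.058 ]
blk [0.5075 0.1657 0.058 ]
[0.53424703 0.12642324 0.058     ]
awl [0.5346 0.0111 0.117 ]
blk2 [0.5661 0.0555 0.058 ]
blk2 [ 0.5746 -0.0127  0.058 ]
blk2 [ 0.5037 -0.0259  0.058 ]
blk2 [0.4977 0.0435 0.058 ]
[0.53552004 0.01511445 0.058     ]
[[-0.     0.321 -0.947]
 [ 0.002 -0.947 -0.321]
 [-1.    -0.002 -0.   ]]
291.34746576808567 [[ 0.322  0.914  0.247  0.247]
 [-0.947  0.311  0.083 -0.525]
 [-0.001 -0.261  0.965  0.372]
 [ 0.     0.     0.     1.   ]]
```

>>> servo_tool:
  increments:
    - {"offset":[0,-3.2,-3.4],"yaw":-7.6}
    - {"offset":[0,-6.4,-6.8],"yaw":-15.2}
    - {"offset":[0,-9.8,-10.3],"yaw":-22.8}
    - {"offset":[0,-13.1,-13.8],"yaw":-30.4}
    - {"offset":[0,-16.4,-17.3],"yaw":-38}
    - {"offset":[0,-19.7,-20.8],"yaw":-45.6}
    - {"offset":[0,-23,-24.3],"yaw":-53.2}
    - {"offset":[0,-26.2,-27.7],"yaw":-61}
  claw: 1

```text
clock: 0.9
tcp_pos: [0.3631, -0.2056, 0.2311]
orientation: [0.455, 0.542, 0.455, -0.542]
wrist_force: [1.1, -0.3, 0.0]
finger_gap: 0.0851
```

```bash
cat >> h.py <<'E'
def st():
    s=env.get_state(); M=R.from_quat(s['orientation'],scalar_first=True).as_matrix()
    print("t",round(s['clock'],2),"tcp",s['tcp_pos'].round(4),"yang",np.degrees(np.arctan2(M[1,1],M[0,1])).round(2),"tilt",M[2].round(3),"F",s['wrist_force'].round(1),"gap",round(s['finger_gap'],4),"j",s['joint_pos'].round(2)); return s,M
def to(P,yang=None):
    s,M=st(); d=np.array(P)-s['tcp_pos']; o=(M.T@d)*100
    a=np.degrees(np.arctan2(M[1,1],M[0,1])); 
    print("offset cm",o.round(2),"yaw",None if yang is None else round(-(((yang-a)+180)%360-180),2),"dist",round(np.linalg.norm(d)*100,1))
E
python3 - <<'E'
from h import *
to([.536,.124,.2],-10)
E
```

```text
t 0.9 tcp [ 0.3631 -0.2056  0.2311] yang -9.98 tilt [-1. -0. -0.] F [ 1.1 -0.3  0. ] gap 0.0851 j [-0.71  0.01 -0.32  1.24  0.    1.04]
offset cm [  3.12  11.32 -35.45] yaw 0.02 dist 37.3
```

>>> servo_tool:
  increments:
    - {"offset":[0,1.4,-4.4]}
    - {"offset":[0,2.8,-8.9]}
    - {"offset":[0,4.3,-13.4]}
    - {"offset":[0,5.7,-17.9]}
    - {"offset":[0,7.1,-22.4]}
    - {"offset":[0,8.5,-26.8]}
    - {"offset":[0,9.4,-29.5]}
    - {"offset":[0,9.4,-29.5]}

```text
invalid input
```

```bash
python3 - <<'E'
from h import *
st(); im,d,c=snap("wrist","w1"); to([.536,.124,.2],-10)
E
```

```text
t 0.9 tcp [ 0.3631 -0.2056  0.2311] yang -9.98 tilt [-1. -0. -0.] F [ 1.1 -0.3  0. ] gap 0.0851 j [-0.71  0.01 -0.32  1.24  0.    1.04]
t 0.95 tcp [ 0.365  -0.1996  0.2312] yang -9.28 tilt [-1.     0.001 -0.005] F [ 0.3  5.2 -0.5] gap 0.0856 j [-0.7   0.01 -0.32  1.24  0.    1.04]
offset cm [  3.29  11.65 -34.68] yaw 0.72 dist 36.7
```

View pics/w1.png

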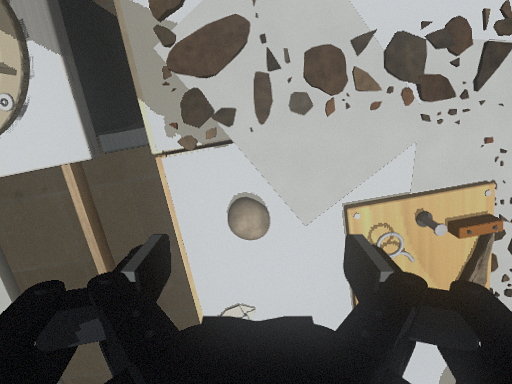

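>>> servo_tool:
  increments:
    - {"offset":[0,1.4,-4.4],"yaw":0}
    - {"offset":[0,2.8,-8.9],"yaw":0}
    - {"offset":[0,4.3,-13.4],"yaw":0}
    - {"offset":[0,5.7,-17.9],"yaw":0}
    - {"offset":[0,7.1,-22.4],"yaw":0}
    - {"offset":[0,8.5,-26.8],"yaw":0}
    - {"offset":[0,9.2,-29],"yaw":0}
    - {"offset":[0,9.2,-29],"yaw":0}

```text
clock: 1.75
tcp_pos: [0.5059, 0.064, 0.2305]
orientation: [-0.454, -0.542, -0.455, 0.542]
wrist_force: [0.1, -1.0, -0.8]
finger_gap: 0.0853
```

```bash
python3 - <<'E'
from h import *
im,d,c=snap("wrist","w2"); to([.536,.124,.2],-10)
E
```

```text
t 1.8 tcp [0.505  0.0626 0.2306] yang -10.11 tilt [-1.    -0.001  0.   ] F [-0.1  0.1  0.4] gap 0.0855 j [-0.03  0.19 -0.12  1.26 -0.    1.71]
offset cm [ 3.05  1.98 -6.59] yaw -0.11 dist 7.5
```

View pics/w2.png

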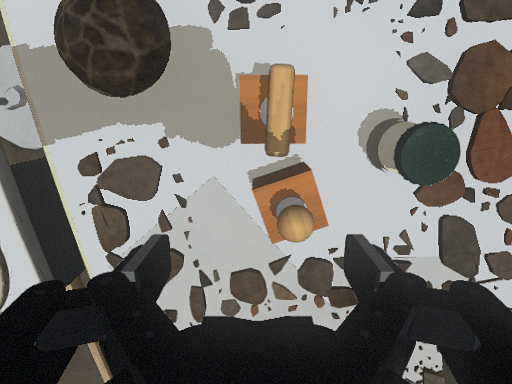

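```bash
python3 - <<'E'
from h import *
crop("w2",230,50,330,170,5,"w2a")
E
```

```text
(no output)
```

View pics/w2a.png

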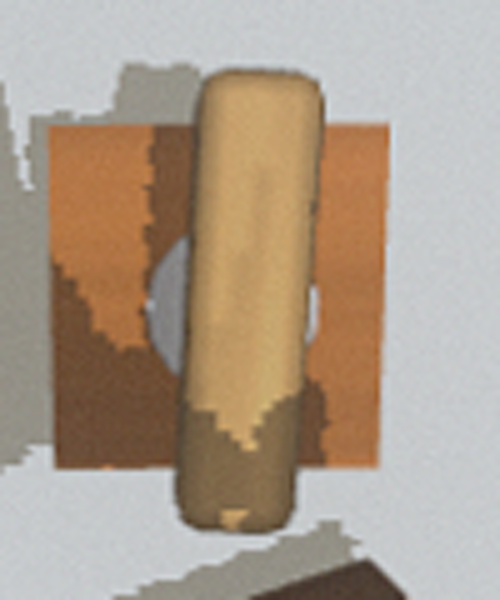

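```bash
python3 - <<'E'
from h import *
im,d,c=load("w2")
def t(u,v,z,n):
    p=atz(c,230+u/5,50+v/5,z);print(n,p.round(4));return p
a=t(262,76,.110,"a");b=t(238,510,.110,"b");print((a+b)/2,np.linalg.norm(a-b),np.degrees(np.arctan2(*(a-b)[[1,0]])))
t(234,303,.063,"collar")
q=[t(u,v,.058,"blk") for u,v in[(50,125),(390,125),(380,467),(55,467)]];print(np.mean(q,0))
for u,v in [(280,75),(278,110),(278,140),(245,80),(300,90),(265,140)]: print(atd(c,u,v,d[v,u]).round(4))
E
```

```text
a [0.5454 0.1617 0.11  ]
b [0.5298 0.0898 0.11  ]
[0.53758771 0.12571758 0.11      ] 0.07359060366199996 77.78330920909352
collar [0.5378 0.1253 0.063 ]
blk [0.5069 0.1666 0.058 ]
blk [0.5751 0.1548 0.058 ]
blk [0.5637 0.0862 0.058 ]
blk [0.495  0.0982 0.058 ]
[0.53514519 0.1264756  0.058     ]
[0.5421 0.1542 0.1102]
[0.5358 0.126  0.1114]
[0.5318 0.1004 0.1109]
[0.511  0.1611 0.0572]
[0.565  0.1416 0.0577]
[0.5204 0.102  0.1067]
```

```bash
python3 - <<'E'
from h import *
to([.537,.1255,.081],-12.2)
E
```

```text
t 1.8 tcp [0.505  0.0626 0.2306] yang -10.11 tilt [-1.    -0.001  0.   ] F [-0.1  0.1  0.4] gap 0.0855 j [-0.03  0.19 -0.12  1.26 -0.    1.71]
offset cm [14.95  2.06 -6.76] yaw 2.09 dist 16.5
```

>>> servo_tool:
  increments:
    - {"offset":[1,1,-3.4],"yaw":1}
    - {"offset":[2,2.05,-6.75],"yaw":2.1}
    - {"offset":[4.5,2.05,-6.75],"yaw":2.1}
    - {"offset":[8,2.05,-6.75],"yaw":2.1}
    - {"offset":[11.5,2.05,-6.75],"yaw":2.1}
    - {"offset":[14,2.05,-6.75],"yaw":2.1}
    - {"offset":[14.9,2.05,-6.75],"yaw":2.1}
    - {"offset":[14.9,2.05,-6.75],"yaw":2.1}

```text
clock: 2.6
tcp_pos: [0.536, 0.123, 0.0812]
orientation: [-0.442, -0.55, -0.443, 0.552]
wrist_force: [-0.3, 0.9, 0.2]
finger_gap: 0.0856
```

>>> servo_tool:
  increments:
    - {"offset":[0,0,0],"yaw":0}
    - {"offset":[0,0,0],"yaw":0}
    - {"offset":[0,0,0],"yaw":0}
    - {"offset":[0,0,0],"yaw":0}
    - {"offset":[0,0,0],"yaw":0}
    - {"offset":[0,0,0],"yaw":0}
    - {"offset":[0,0,0],"yaw":0}
    - {"offset":[0,0,0],"yaw":0}
  claw: 0
  force: 90

```text
clock: 3.4
tcp_pos: [0.5378, 0.1242, 0.0832]
orientation: [0.444, 0.551, 0.443, -0.551]
wrist_force: [-1.8, -0.4, 5.1]
finger_gap: 0.0203
```

```bash
python3 - <<'E'
from h import *
im,d,c=snap("wrist","w3"); snap("scene","s3"); st()
E
```

```text
t 3.5 tcp [0.5378 0.1242 0.0833] yang -12.37 tilt [-1.     0.002 -0.   ] F [-1.5 -0.3  6.5] gap 0.0207 j [ 0.08  0.36 -0.27  0.94 -0.    1.87]
```

View pics/w3.png

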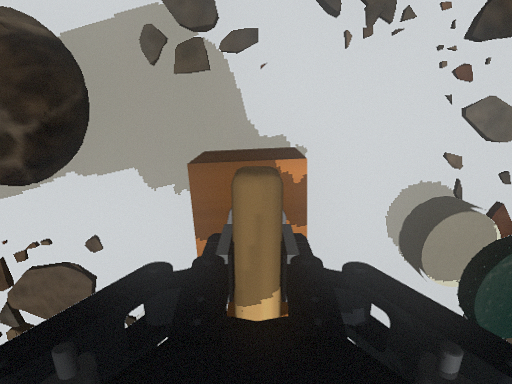

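>>> servo_tool:
  increments:
    - {"offset":[-3,0,0],"yaw":0}
    - {"offset":[-7,0,0],"yaw":0}
    - {"offset":[-12,0,0],"yaw":0}
    - {"offset":[-16.5,0,0],"yaw":0}
    - {"offset":[-19,0,3],"yaw":6}
    - {"offset":[-21,-0.2,7.5],"yaw":14}
    - {"offset":[-21.5,-0.3,12.5],"yaw":22}
    - {"offset":[-21.5,-0.4,17.5],"yaw":30}

```text
clock: 4.3
tcp_pos: [0.4959, -0.0469, 0.2985]
orientation: [0.285, 0.648, 0.284, -0.647]
wrist_force: [0.7, -0.1, -1.7]
finger_gap: 0.0208
```

```bash
python3 - <<'E'
from h import *
to([.42,-.37,.30],-90)
E
```

```text
t 4.3 tcp [ 0.4959 -0.0469  0.2985] yang -42.61 tilt [-1.     0.002 -0.001] F [ 0.7 -0.1 -1.7] gap 0.0208 j [-0.26  0.15 -0.    1.42 -0.    2.06]
offset cm [-0.14 16.29 28.92] yaw 47.39 dist 33.2
```

>>> servo_tool:
  increments:
    - {"offset":[0,2.4,4.3],"yaw":6.5}
    - {"offset":[0,4.8,8.6],"yaw":13}
    - {"offset":[0,7.2,12.9],"yaw":20}
    - {"offset":[0,9.6,17.2],"yaw":27}
    - {"offset":[0,12,21.5],"yaw":34}
    - {"offset":[0,14.4,25.8],"yaw":41}
    - {"offset":[0,16,28.4],"yaw":47.4}
    - {"offset":[0,16,28.4],"yaw":47.4}

```text
clock: 5.1
tcp_pos: [0.4215, -0.3672, 0.2959]
orientation: [0.001, -0.707, 0.001, 0.708]
wrist_force: [0.5, 0.3, -1.0]
finger_gap: 0.0204
```

```bash
python3 - <<'E'
from h import *
im,d,c=snap("wrist","w4"); snap("scene","s4"); st()
E
```

```text
t 5.2 tcp [ 0.4222 -0.3636  0.2965] yang -89.81 tilt [-1.    -0.002  0.001] F [-0.7  0.7 -1.2] gap 0.0206 j [-0.86  0.27  0.15  1.45  0.    2.28]
```

View pics/w4.png

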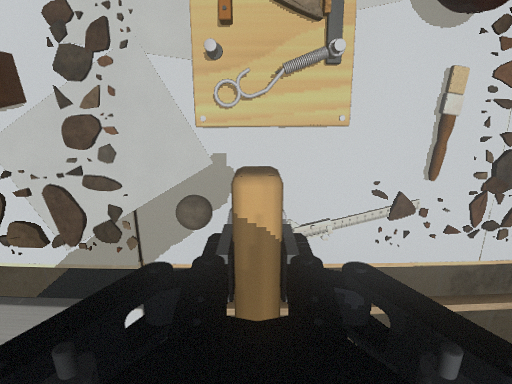

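View pics/s4.png

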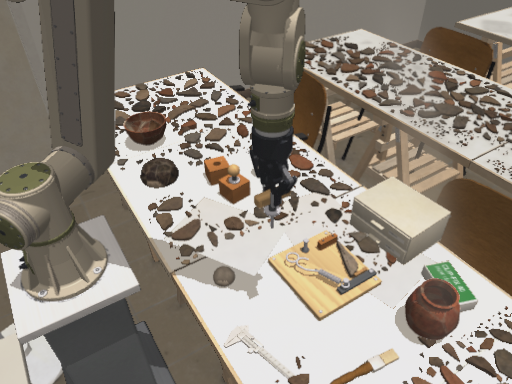

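```bash
python3 - <<'E'
from h import *
crop("w4",185,0,365,135,4,"w4a"); crop("s4",230,160,310,235,8,"s4a")
im,d,c=load("s4"); P=np.array([.4222,-.3636,.2965])
print(proj(c,[P,P-[0,0,.0753],P+[0,0,.019]]))
E
```

```text
[[271.38252911 202.31651608]
 [271.19112752 228.73312435]
 [271.43350025 195.17534446]]
```

View pics/w4a.png

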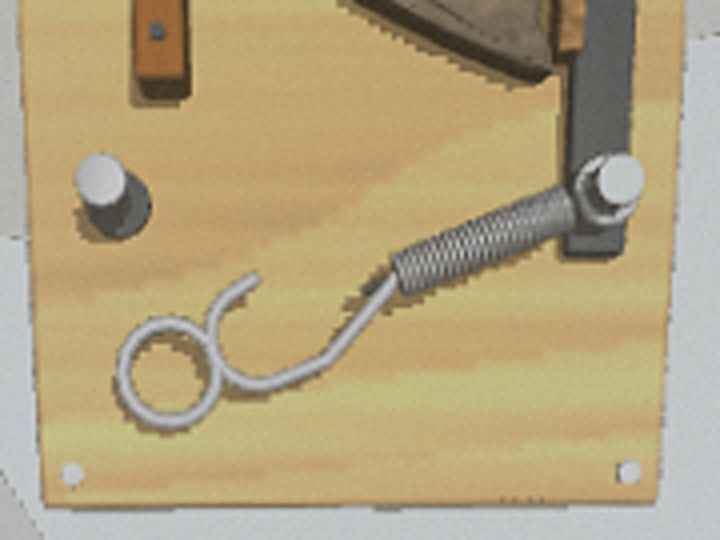

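View pics/s4a.png

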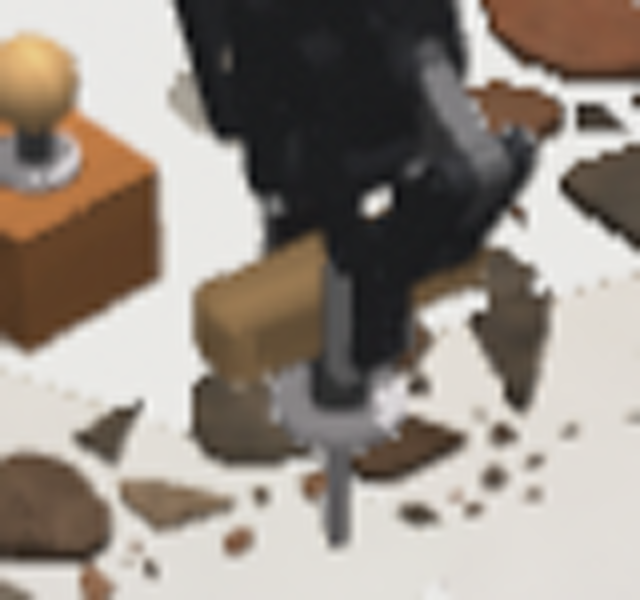

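```bash
python3 - <<'E'
from h import *
im,d,c=load("w4")
def t(u,v,z,n):
    p=atz(c,185+u/4,v/4,z);print(n,p.round(4));return p
pv=t(619,180,.056,"pv");po=t(100,180,.058,"post");rg=t(170,373,.04,"ring")
print(np.linalg.norm(pv-po),np.linalg.norm((rg-pv)[:2]),np.degrees(np.arctan2(*(rg-pv)[[1,0]])))
q=[t(72,474,.019,"s1"),t(628,474,.019,"s2")]
for u,v in [(340,45),(339,46),(210,45)]: print(atd(c,u,v,d[v,u]).round(4))
E
```

```text
pv [ 0.5674 -0.4699  0.056 ]
post [ 0.5668 -0.3127  0.058 ]
ring [ 0.5116 -0.3307  0.04  ]
0.15724983014866298 0.14994784548058662 111.8392218615912
s1 [ 0.4791 -0.2934  0.019 ]
s2 [ 0.4789 -0.4887  0.019 ]
[ 0.5677 -0.4706  0.0544]
[ 0.5661 -0.4689  0.0566]
[ 0.5669 -0.3125  0.0571]
```

```bash
python3 - <<'E'
from h import *
st();im,d,c=snap("wrist","w5"); st()
crop("w5",185,0,365,135,4,"w5a")
E
```

```text
t 5.2 tcp [ 0.4222 -0.3636  0.2965] yang -89.81 tilt [-1.    -0.002  0.001] F [-0.7  0.7 -1.2] gap 0.0206 j [-0.86  0.27  0.15  1.45  0.    2.28]
t 5.25 tcp [ 0.4225 -0.3627  0.2968] yang -89.73 tilt [-1.    -0.001  0.001] F [ 1.1  0.5 -2.1] gap 0.021 j [-0.85  0.27  0.15  1.45  0.    2.28]
```

View pics/w5a.png

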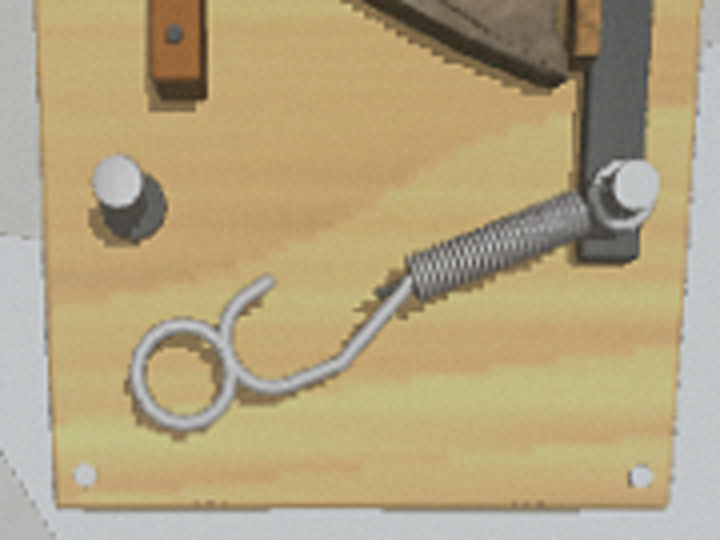

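```bash
python3 - <<'E'
from h import *
im,d,c=load("w5")
def t(u,v,z,n):
    p=atz(c,185+u/4,v/4,z);print(n,p.round(4));return p
pv=t(635,185,.056,"pv");po=t(118,182,.058,"post");rg=t(184.5,375.5,.04,"ring")
print(np.linalg.norm(pv-po),np.linalg.norm((rg-pv)[:2]),np.degrees(np.arctan2(*(rg-pv)[[1,0]])))
to([.5,-.33,.12],-90)
E
```

```text
pv [ 0.5675 -0.4701  0.056 ]
post [ 0.5667 -0.3131  0.058 ]
ring [ 0.5114 -0.3308  0.04  ]
0.15702592926979997 0.1502003080545006 111.95358101395166
t 5.25 tcp [ 0.4225 -0.3627  0.2968] yang -89.73 tilt [-1.    -0.001  0.001] F [ 1.1  0.5 -2.1] gap 0.021 j [-0.85  0.27  0.15  1.45  0.    2.28]
offset cm [17.68 -3.21 -7.78] yaw 0.27 dist 19.6
```

```bash
python3 - <<'E'
from h import *
crop("s0",265,225,385,315,6,"s0a")
im,d,c=load("s0"); print(proj(c,[[.567,-.3114,.058],[.5677,-.468,.056],[.5112,-.329,.04]]))
E
```

```text
[ WARN:0@0.541] global loadsave.cpp:275 findDecoder imread_('pics/s0.png'): can't open/read file: check file path/integrity
Traceback (most recent call last):
  File "h.py", line 24, in crop
    im=cv2.imread(f"pics/{tag}.png")[v0:v1,u0:u1]; cv2.imwrite(f"pics/{out}.png",cv2.resize(im,None,fx=s,fy=s,interpolation=cv2.INTER_CUBIC))
       ~~~~~~~~~~~~~~~~~~~~~~~~~~~~~^^^^^^^^^^^^^
TypeError: 'NoneType' object is not subscriptable
```

```bash
python3 - <<'E'
from h import *
crop("scene0",265,225,385,315,6,"s0a")
im,d,c=load("scene0"); print((proj(c,[[.567,-.3114,.058],[.5677,-.468,.056],[.5112,-.329,.04]])-[265,225])*6)
E
```

```text
[[244.77502541  94.58794785]
 [483.65163208 334.44018483]
 [163.09576462 199.46369149]]
```

View pics/s0a.png

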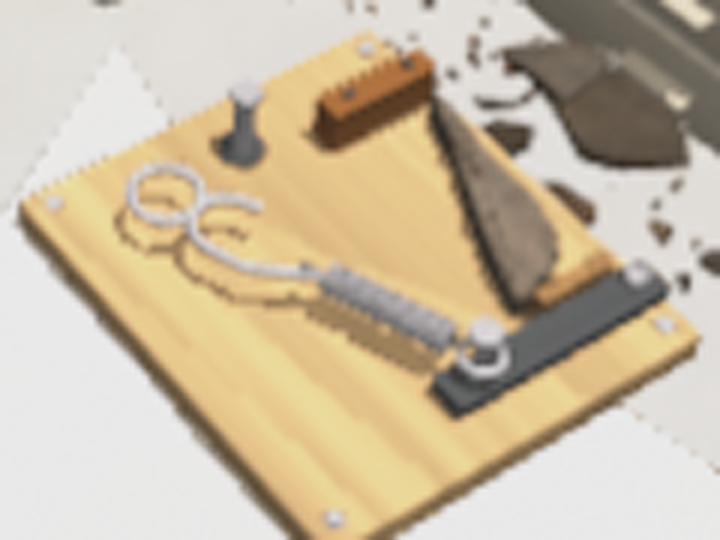

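```bash
python3 - <<'E'
from h import *
to([.5105,-.328,.135],-90)
E
```

```text
t 5.25 tcp [ 0.4225 -0.3627  0.2968] yang -89.73 tilt [-1.    -0.001  0.001] F [ 1.1  0.5 -2.1] gap 0.021 j [-0.85  0.27  0.15  1.45  0.    2.28]
offset cm [16.18 -3.41 -8.83] yaw 0.27 dist 18.7
```

>>> servo_tool:
  increments:
    - {"offset":[1,-1,-2.5],"yaw":0}
    - {"offset":[3,-2.2,-5.5],"yaw":0}
    - {"offset":[6,-3.2,-8],"yaw":0}
    - {"offset":[9.5,-3.4,-8.8],"yaw":0}
    - {"offset":[13,-3.4,-8.8],"yaw":0}
    - {"offset":[15.4,-3.4,-8.8],"yaw":0}
    - {"offset":[16.2,-3.4,-8.8],"yaw":0}
    - {"offset":[16.2,-3.4,-8.8],"yaw":0}

```text
clock: 6.05
tcp_pos: [0.5103, -0.3271, 0.1345]
orientation: [-0.002, -0.706, -0.003, 0.708]
wrist_force: [-0.4, -0.1, -0.7]
finger_gap: 0.0207
```

```bash
python3 - <<'E'
from h import *
st();snap("scene","s6");snap("top","t6");im,d,c=snap("wrist","w6"); s,M=st()
im,d,c=load("s6"); P=s['tcp_pos'];print(proj(c,[P-[0,0,.0753],[.512,-.328,.04]]))
crop("s6",245,200,365,290,6,"s6a")
to([.5105,-.328,.1],-90)
E
```

```text
t 6.05 tcp [ 0.5103 -0.3271  0.1345] yang -89.65 tilt [-1.    -0.002  0.002] F [-0.4 -0.1 -0.7] gap 0.0207 j [-0.7   0.42 -0.04  1.11  0.    2.43]
t 6.2 tcp [ 0.5116 -0.3293  0.1374] yang -89.73 tilt [-1.     0.002 -0.002] F [ 0.5  0.1 -1.4] gap 0.0204 j [-0.7   0.42 -0.04  1.11 -0.    2.43]
[[292.7236996  252.42869322]
 [292.20843174 257.87310044]]
t 6.2 tcp [ 0.5116 -0.3293  0.1374] yang -89.73 tilt [-1.     0.002 -0.002] F [ 0.5  0.1 -1.4] gap 0.0204 j [-0.7   0.42 -0.04  1.11 -0.    2.43]
offset cm [ 3.73 -0.14  0.12] yaw 0.27 dist 3.7
```

View pics/s6a.png

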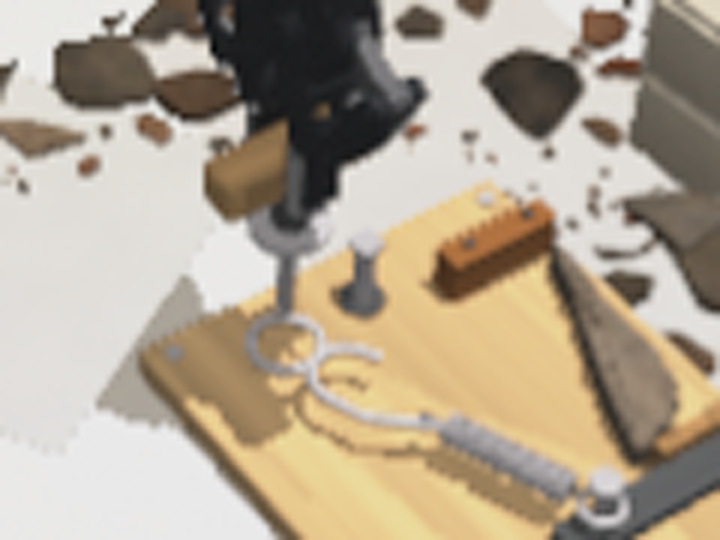

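View pics/t6.png

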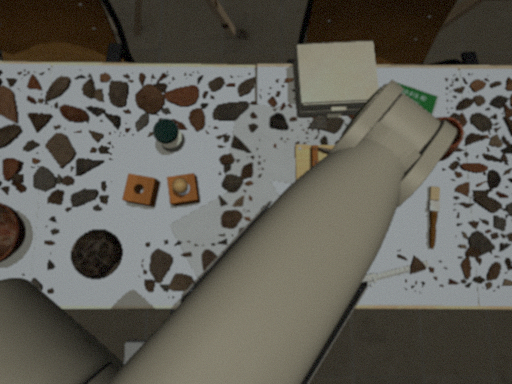

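View pics/w6.png

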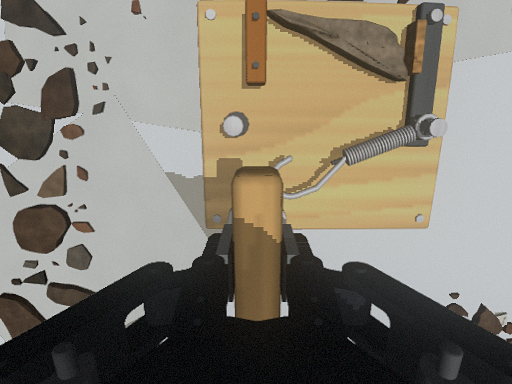

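>>> servo_tool:
  increments:
    - {"offset":[0.5,0,0.1],"yaw":0}
    - {"offset":[1.2,0,0.1],"yaw":0}
    - {"offset":[2,0,0.1],"yaw":0}
    - {"offset":[2.8,0,0.1],"yaw":0}
    - {"offset":[3.4,0,0.1],"yaw":0}
    - {"offset":[3.6,0,0.1],"yaw":0}
    - {"offset":[3.6,0,0.1],"yaw":0}
    - {"offset":[3.6,0,0.1],"yaw":0}

```text
clock: 7.0
tcp_pos: [0.5097, -0.3291, 0.0994]
orientation: [0.001, 0.707, 0.001, -0.707]
wrist_force: [-0.1, 0.5, -1.4]
finger_gap: 0.0207
```

```bash
python3 - <<'E'
from h import *
snap("scene","s7");s,M=st()
crop("s7",245,200,365,290,6,"s7a")
E
```

```text
t 7.05 tcp [ 0.5098 -0.3291  0.0996] yang -89.77 tilt [-1.  0. -0.] F [-0.7 -0.5 -2.1] gap 0.0207 j [-0.71  0.44 -0.1   1.03 -0.    2.43]
```

View pics/s7a.png

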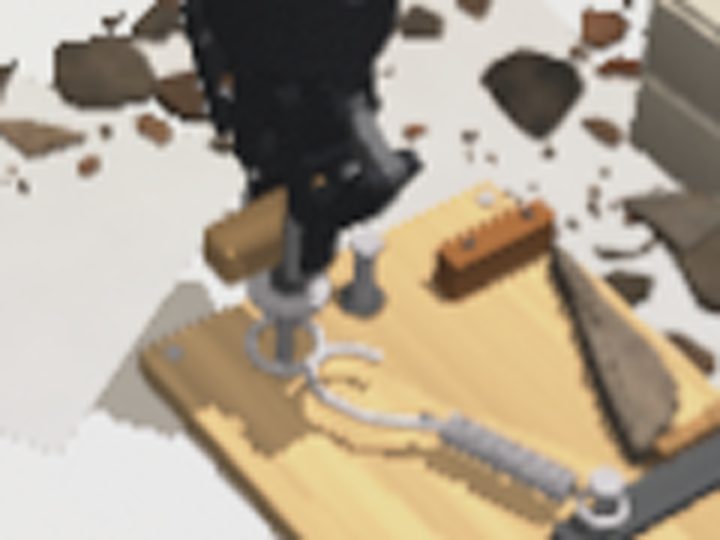

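>>> servo_tool:
  increments:
    - {"offset":[0,-0.9,0.3],"yaw":0}
    - {"offset":[0,-1.8,0.7],"yaw":0}
    - {"offset":[0,-2.8,1.1],"yaw":0}
    - {"offset":[0,-3.8,1.5],"yaw":0}
    - {"offset":[0,-4.8,1.9],"yaw":0}
    - {"offset":[0,-5.8,2.3],"yaw":0}
    - {"offset":[0,-6.5,2.5],"yaw":0}
    - {"offset":[0,-6.5,2.5],"yaw":0}

```text
clock: 7.85
tcp_pos: [0.4844, -0.2637, 0.0997]
orientation: [0.002, 0.707, 0.001, -0.707]
wrist_force: [2.1, -3.6, -1.0]
finger_gap: 0.0209
```

```bash
python3 - <<'E'
from h import *
snap("scene","s8");snap("wrist","w8")
crop("s8",245,190,365,280,6,"s8a")
to([.5247,-.252,.1],-90)
to([.5657,-.248,.1],-90)
E
```

```text
t 7.95 tcp [ 0.4849 -0.2647  0.0997] yang -89.77 tilt [-1.     0.002 -0.001] F [ 2.4 -4.8 -1.9] gap 0.0207 j [-0.64  0.34 -0.25  0.98 -0.    2.49]
offset cm [-0.03 -1.25 -3.99] yaw 0.23 dist 4.2
t 7.95 tcp [ 0.4849 -0.2647  0.0997] yang -89.77 tilt [-1.     0.002 -0.001] F [ 2.4 -4.8 -1.9] gap 0.0207 j [-0.64  0.34 -0.25  0.98 -0.    2.49]
offset cm [-0.02 -1.63 -8.09] yaw 0.23 dist 8.3
```

View pics/s8a.png

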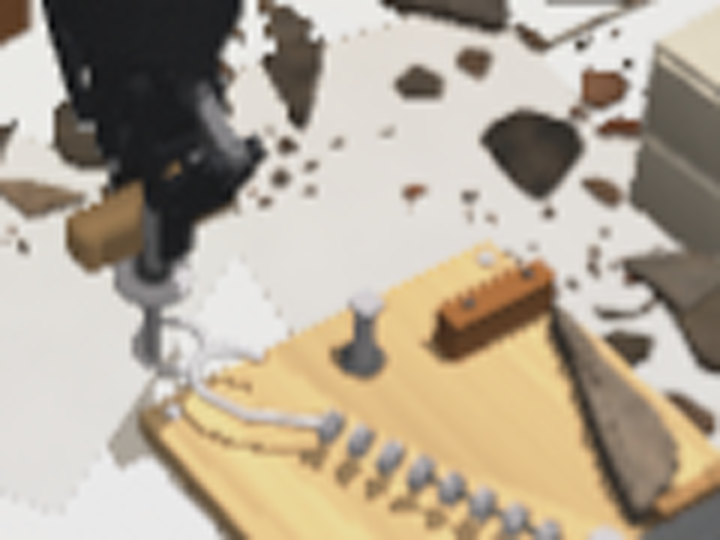

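View pics/w8.png

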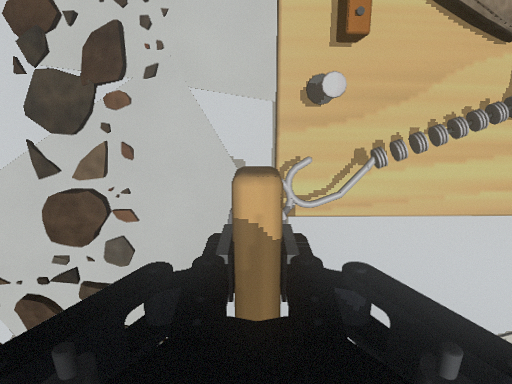

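```bash
python3 - <<'E'
from h import *
im,d,c=load("w8")
a=atz(c,311,158,.04);b=atz(c,334,84,.058);print(a,b)
for pv in([.568,-.467],): print(np.linalg.norm(a[:2]-pv),np.linalg.norm(b[:2]-pv))
E
```

```text
[ 0.52026779 -0.30350098  0.04      ] [ 0.56791047 -0.31179692  0.058     ]
0.1703240816762939 0.15520310451796618
```

>>> servo_tool:
  increments:
    - {"offset":[0,-0.6,-1.4],"yaw":0}
    - {"offset":[0,-1.0,-2.9],"yaw":0}
    - {"offset":[0,-1.35,-4.4],"yaw":0}
    - {"offset":[0,-1.55,-5.8],"yaw":0}
    - {"offset":[0,-1.65,-7],"yaw":0}
    - {"offset":[0,-1.7,-8],"yaw":0}
    - {"offset":[0,-1.7,-8.2],"yaw":0}
    - {"offset":[0,-1.7,-8.2],"yaw":0}

```text
clock: 8.75
tcp_pos: [0.5663, -0.2476, 0.0988]
orientation: [-0.002, -0.707, -0.001, 0.708]
wrist_force: [0.4, -5.0, -1.6]
finger_gap: 0.0207
```

```bash
python3 - <<'E'
from h import *
snap("scene","s9");snap("wrist","w9");st()
crop("s9",245,170,365,260,6,"s9a")
E
```

```text
t 8.85 tcp [ 0.5659 -0.2475  0.0989] yang -89.81 tilt [-1.     0.001  0.002] F [ 0.2 -5.1 -1.3] gap 0.0208 j [-0.54  0.46 -0.07  1.04 -0.    2.6 ]
```

View pics/s9a.png

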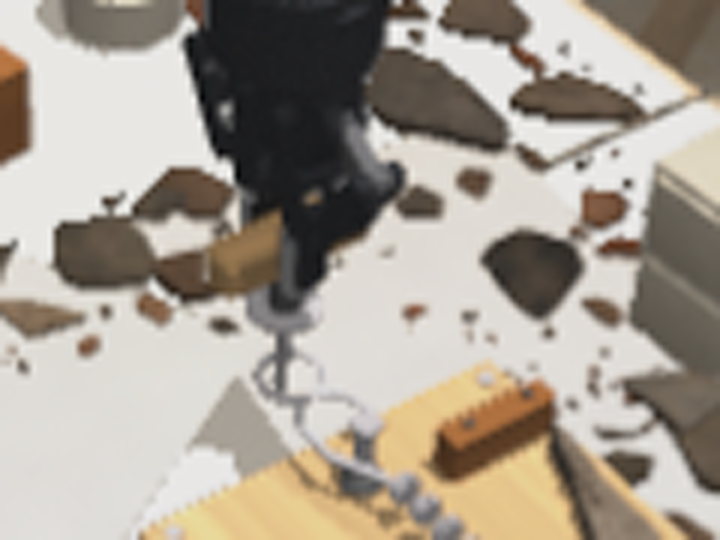

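View pics/w9.png

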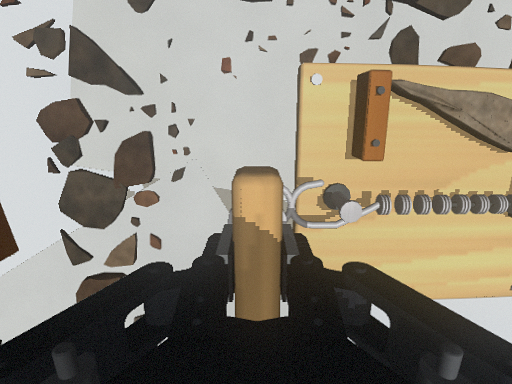

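>>> servo_tool:
  increments:
    - {"offset":[0,0.6,0],"yaw":0}
    - {"offset":[0,1.3,0],"yaw":0}
    - {"offset":[0,2,0],"yaw":0}
    - {"offset":[0,2.7,0],"yaw":0}
    - {"offset":[0,3.3,0],"yaw":0}
    - {"offset":[0,3.8,0],"yaw":0}
    - {"offset":[0,3.9,0],"yaw":0}
    - {"offset":[0,3.9,0],"yaw":0}

```text
clock: 9.65
tcp_pos: [0.5662, -0.2852, 0.099]
orientation: [-0.001, -0.707, -0.002, 0.707]
wrist_force: [0.6, 0.1, -1.2]
finger_gap: 0.0206
```

```bash
python3 - <<'E'
from h import *
snap("scene","s10");snap("wrist","w10");st()
crop("s10",245,170,365,260,6,"s10a")
E
```

```text
t 9.75 tcp [ 0.5663 -0.2852  0.0992] yang -89.75 tilt [-1.    -0.001  0.   ] F [-0.1  0.2 -1.2] gap 0.0205 j [-0.59  0.49 -0.02  1.06  0.    2.54]
```

View pics/s10a.png

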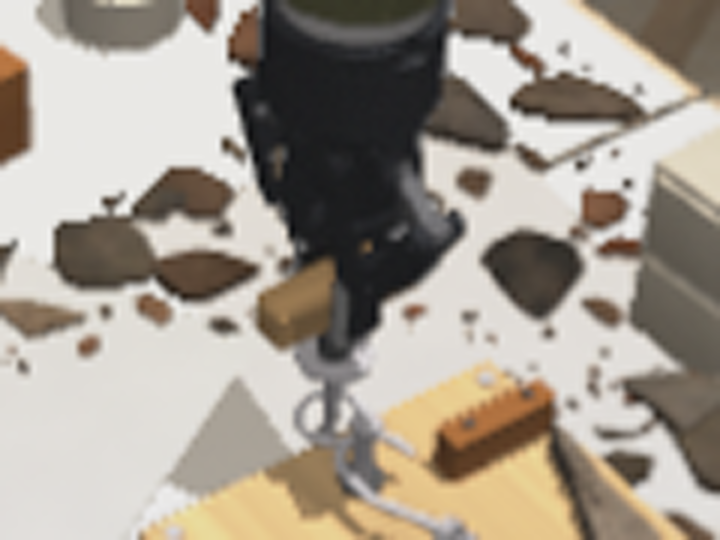

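View pics/w10.png

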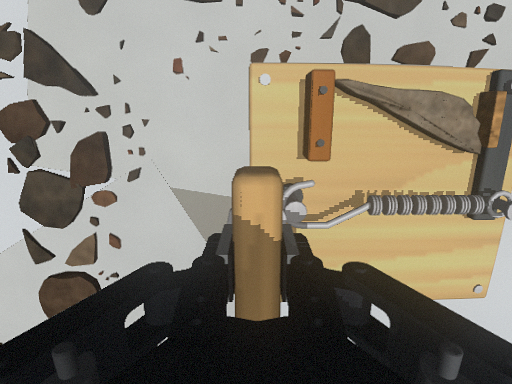

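>>> servo_tool:
  increments:
    - {"offset":[-1.5,0,0],"yaw":0}
    - {"offset":[-3.5,0,0],"yaw":0}
    - {"offset":[-6.5,0,0],"yaw":0}
    - {"offset":[-10.5,0,0],"yaw":0}
    - {"offset":[-14.5,0,0],"yaw":0}
    - {"offset":[-18,0,0],"yaw":0}
    - {"offset":[-20,0,0],"yaw":0}
    - {"offset":[-20,0,0],"yaw":0}

```text
clock: 10.55
tcp_pos: [0.5677, -0.286, 0.3032]
orientation: [0.003, 0.709, 0.0, -0.705]
wrist_force: [0.5, -0.4, -0.9]
finger_gap: 0.0208
```

```bash
python3 - <<'E'
from h import *
snap("scene","s11");snap("wrist","w11")
crop("s11",265,225,385,315,6,"s11a")
to([.5351,.1265,.29],-12.2)
E
```

```text
t 10.65 tcp [ 0.5665 -0.2854  0.2987] yang -89.75 tilt [-1. -0. -0.] F [-0.4  0.1 -1.9] gap 0.0207 j [-0.59  0.43  0.38  1.52  0.    2.54]
offset cm [  0.88 -41.2    2.96] yaw -77.55 dist 41.3
```

View pics/s11a.png

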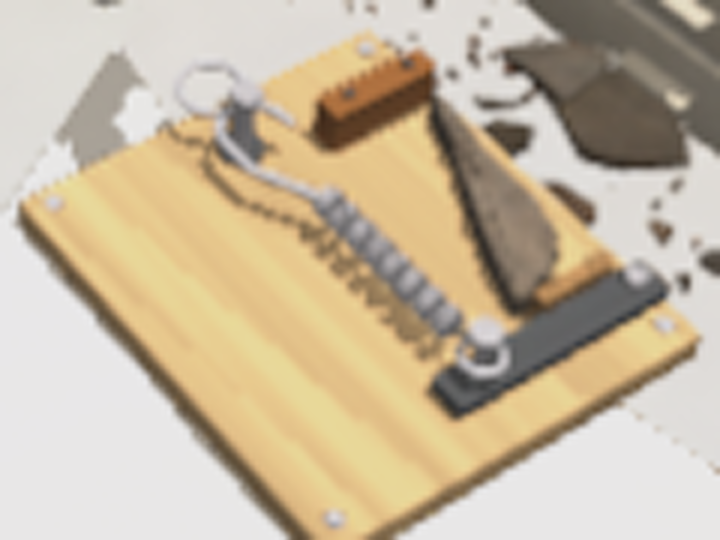

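View pics/s11.png

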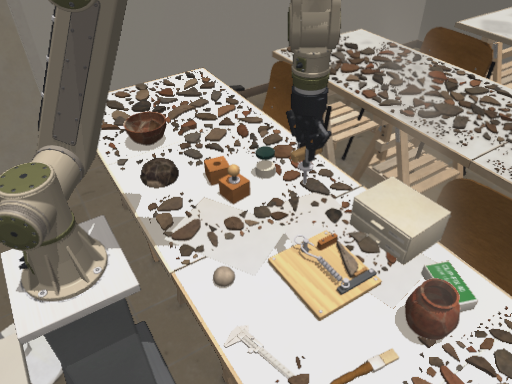

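>>> servo_tool:
  increments:
    - {"offset":[0,-4.5,0.3],"yaw":-8}
    - {"offset":[0,-9.4,0.7],"yaw":-16}
    - {"offset":[0,-14.3,1],"yaw":-24}
    - {"offset":[0,-19.2,1.4],"yaw":-32}
    - {"offset":[0,-24,1.7],"yaw":-40}
    - {"offset":[0,-28.5,2.1],"yaw":-48}
    - {"offset":[0,-32.5,2.4],"yaw":-56}
    - {"offset":[0,-36,2.7],"yaw":-64}

```text
clock: 11.45
tcp_pos: [0.5363, 0.0765, 0.2968]
orientation: [-0.377, -0.596, -0.379, 0.599]
wrist_force: [0.7, -0.6, -1.1]
finger_gap: 0.0206
```

```bash
python3 - <<'E'
from h import *
to([.535,.1255,.18],-12.2)
E
```

```text
t 11.45 tcp [0.5363 0.0765 0.2968] yang -25.37 tilt [-1.    -0.004  0.001] F [ 0.7 -0.6 -1.1] gap 0.0206 j [-0.01  0.24  0.11  1.44  0.    2.01]
offset cm [11.69 -2.17 -4.39] yaw -13.17 dist 12.7
```

>>> servo_tool:
  increments:
    - {"offset":[0,-1.2,-2.4],"yaw":-6}
    - {"offset":[1,-2.15,-4.4],"yaw":-13.2}
    - {"offset":[3.5,-2.15,-4.4],"yaw":-13.2}
    - {"offset":[6.5,-2.15,-4.4],"yaw":-13.2}
    - {"offset":[9.5,-2.15,-4.4],"yaw":-13.2}
    - {"offset":[11.5,-2.15,-4.4],"yaw":-13.2}
    - {"offset":[11.7,-2.15,-4.4],"yaw":-13.2}
    - {"offset":[11.7,-2.15,-4.4],"yaw":-13.2}

```text
clock: 12.25
tcp_pos: [0.5364, 0.1231, 0.1807]
orientation: [-0.442, -0.551, -0.443, 0.553]
wrist_force: [-0.7, 0.9, -1.6]
finger_gap: 0.0205
```

```bash
python3 - <<'E'
from h import *
st();snap("scene","s12");snap("top","t12");snap("wrist","w12")
crop("s12",180,110,280,200,7,"s12a");crop("t12",105,150,215,220,7,"t12a")
s,M=st()
im,d,c=load("s12");P=s['tcp_pos']-[0,0,.0753]+[.0003,.0013,0]
print((proj(c,[P,[.5351,.1265,.058]])-[180,110])*7)
to([.535,.1255,.0845],-12.2)
E
```

```text
t 12.25 tcp [0.5364 0.1231 0.1807] yang -12.57 tilt [-1.    -0.003  0.001] F [-0.7  0.9 -1.6] gap 0.0205 j [ 0.08  0.29 -0.11  1.17 -0.    1.87]
t 12.4 tcp [0.5384 0.1232 0.1833] yang -12.58 tilt [-1.     0.002 -0.   ] F [-0.6 -1.1 -0.8] gap 0.0203 j [ 0.08  0.29 -0.11  1.17 -0.    1.87]
[[261.06369259 288.83428043]
 [260.40667444 378.16138077]]
t 12.4 tcp [0.5384 0.1232 0.1833] yang -12.58 tilt [-1.     0.002 -0.   ] F [-0.6 -1.1 -0.8] gap 0.0203 j [ 0.08  0.29 -0.11  1.17 -0.    1.87]
offset cm [ 9.88 -0.4  -0.15] yaw -0.38 dist 9.9
```

View pics/s12a.png

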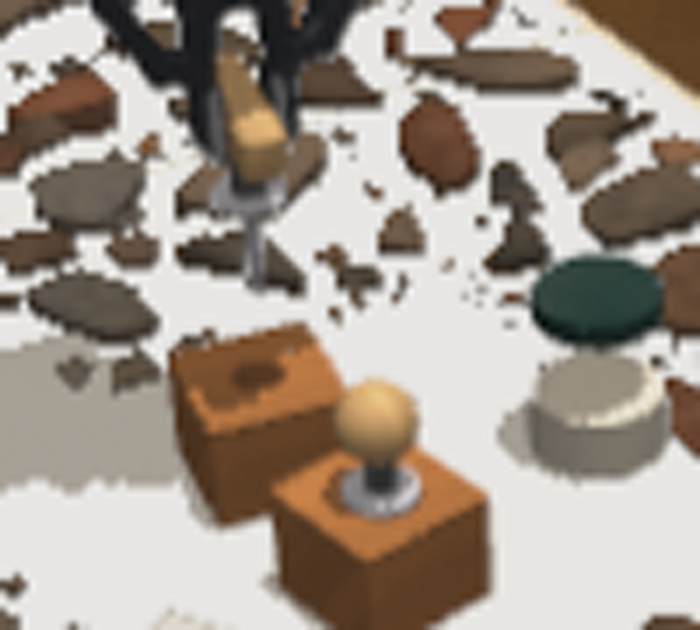

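View pics/w12.png

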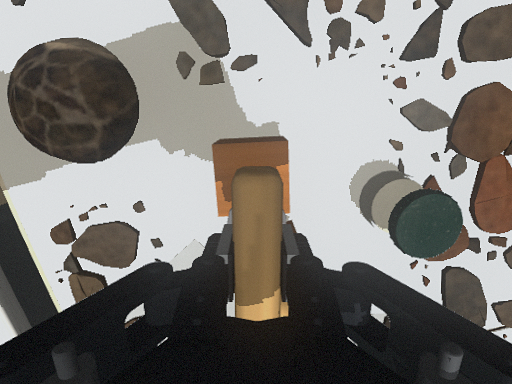

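>>> servo_tool:
  increments:
    - {"offset":[0,-0.25,-0.15],"yaw":0}
    - {"offset":[2,-0.25,-0.15],"yaw":0}
    - {"offset":[4,-0.25,-0.15],"yaw":0}
    - {"offset":[6,-0.25,-0.15],"yaw":0}
    - {"offset":[8,-0.25,-0.15],"yaw":0}
    - {"offset":[9.3,-0.25,-0.15],"yaw":0}
    - {"offset":[9.7,-0.25,-0.15],"yaw":0}
    - {"offset":[9.7,-0.25,-0.15],"yaw":0}

```text
clock: 13.2
tcp_pos: [0.5356, 0.1251, 0.0853]
orientation: [-0.442, -0.552, -0.442, 0.552]
wrist_force: [0.5, -0.0, -1.5]
finger_gap: 0.0207
```

```bash
python3 - <<'E'
from h import *
snap("scene","s13");st()
crop("s13",180,110,280,200,7,"s13a")
E
```

```text
t 13.25 tcp [0.5361 0.1252 0.0859] yang -12.58 tilt [-1.     0.001 -0.   ] F [ 0.2  0.3 -1.1] gap 0.021 j [ 0.08  0.35 -0.27  0.95 -0.    1.87]
```

View pics/s13a.png

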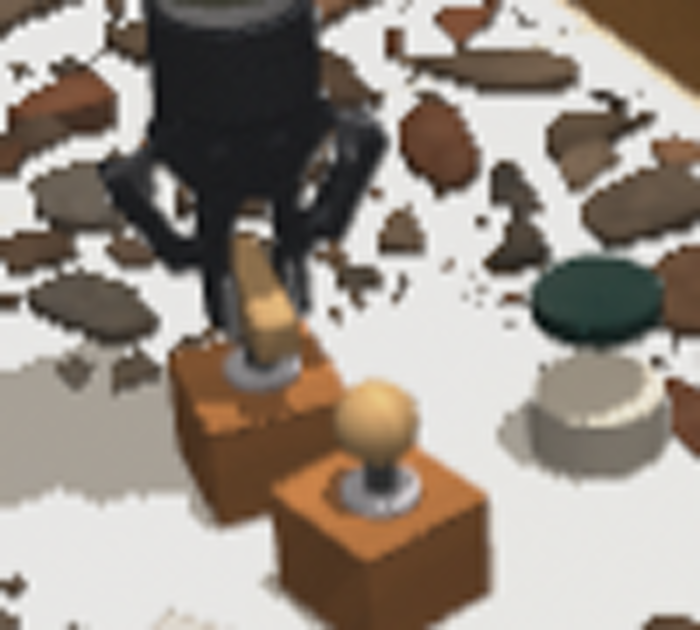

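>>> servo_tool:
  increments:
    - {"offset":[0.1,0,0],"yaw":0}
    - {"offset":[0.15,0,0],"yaw":0}
    - {"offset":[0.2,0,0],"yaw":0}
    - {"offset":[0.2,0,0],"yaw":0}
    - {"offset":[0.2,0,0],"yaw":0}
    - {"offset":[0.2,0,0],"yaw":0}
    - {"offset":[0.2,0,0],"yaw":0}
    - {"offset":[0.2,0,0],"yaw":0}

```text
clock: 14.05
tcp_pos: [0.5357, 0.1251, 0.0833]
orientation: [0.442, 0.552, 0.442, -0.552]
wrist_force: [0.6, -0.1, -1.3]
finger_gap: 0.0205
```

>>> servo_tool:
  increments:
    - {"offset":[0,0,0],"yaw":0}
    - {"offset":[0,0,0],"yaw":0}
    - {"offset":[0,0,0],"yaw":0}
    - {"offset":[0,0,0],"yaw":0}
    - {"offset":[0,0,0],"yaw":0}
    - {"offset":[0,0,0],"yaw":0}
    - {"offset":[0,0,0],"yaw":0}
    - {"offset":[0,0,0],"yaw":0}
  claw: 1

```text
clock: 14.85
tcp_pos: [0.5356, 0.1251, 0.0832]
orientation: [-0.442, -0.552, -0.442, 0.552]
wrist_force: [0.3, -0.5, -0.3]
finger_gap: 0.0854
```

```bash
python3 - <<'E'
from h import *
snap("scene","s14");snap("wrist","w14");st()
crop("s14",180,110,280,200,7,"s14a")
E
```

```text
t 14.95 tcp [0.5357 0.1251 0.0833] yang -12.58 tilt [-1.  0.  0.] F [ 0.4 -0.1  0.1] gap 0.0855 j [ 0.08  0.35 -0.27  0.94 -0.    1.87]
```

View pics/s14a.png

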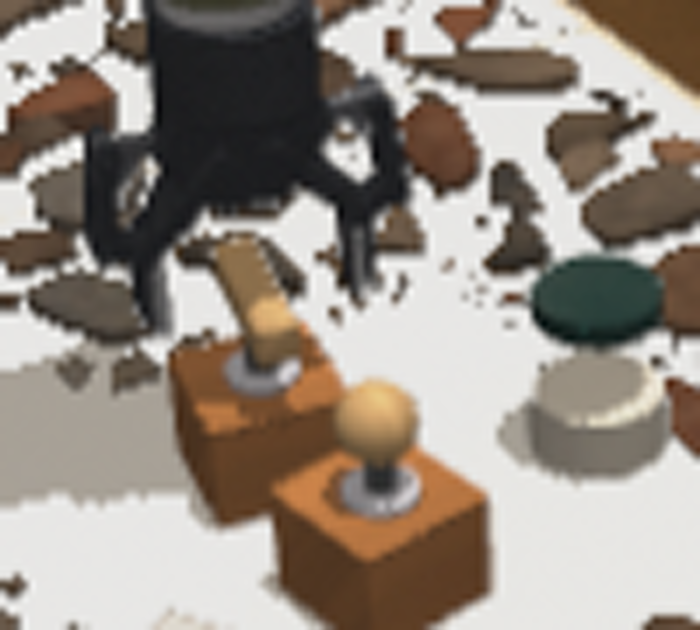

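View pics/w14.png

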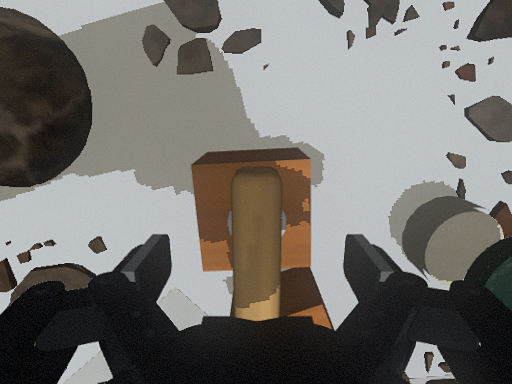

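The puller stands upright in its block and the fingers are open around it. Next I raise the arm clear.

>>> servo_tool:
  increments:
    - {"offset":[-1,0,0],"yaw":0}
    - {"offset":[-3,0,0],"yaw":0}
    - {"offset":[-6,0,0],"yaw":0}
    - {"offset":[-10,0,0],"yaw":0}
    - {"offset":[-14,0,0],"yaw":0}
    - {"offset":[-17,0,0],"yaw":0}
    - {"offset":[-18,0,0],"yaw":0}
    - {"offset":[-18,0,0],"yaw":0}

```text
clock: 15.75
tcp_pos: [0.5366, 0.1252, 0.2652]
orientation: [0.443, 0.553, 0.441, -0.551]
wrist_force: [-0.0, 0.2, -0.5]
finger_gap: 0.0854
```

```bash
python3 - <<'E'
from h import *
snap("scene","s15");snap("top","t15");st()
crop("s15",180,110,380,310,4,"s15a");crop("t15",285,130,390,225,6,"t15a")
E
```

```text
t 15.85 tcp [0.5351 0.1251 0.2622] yang -12.58 tilt [-1.    -0.001  0.001] F [-1.4 -0.5 -1.5] gap 0.0854 j [ 0.08  0.26  0.05  1.36 -0.    1.87]
```

View pics/s15a.png

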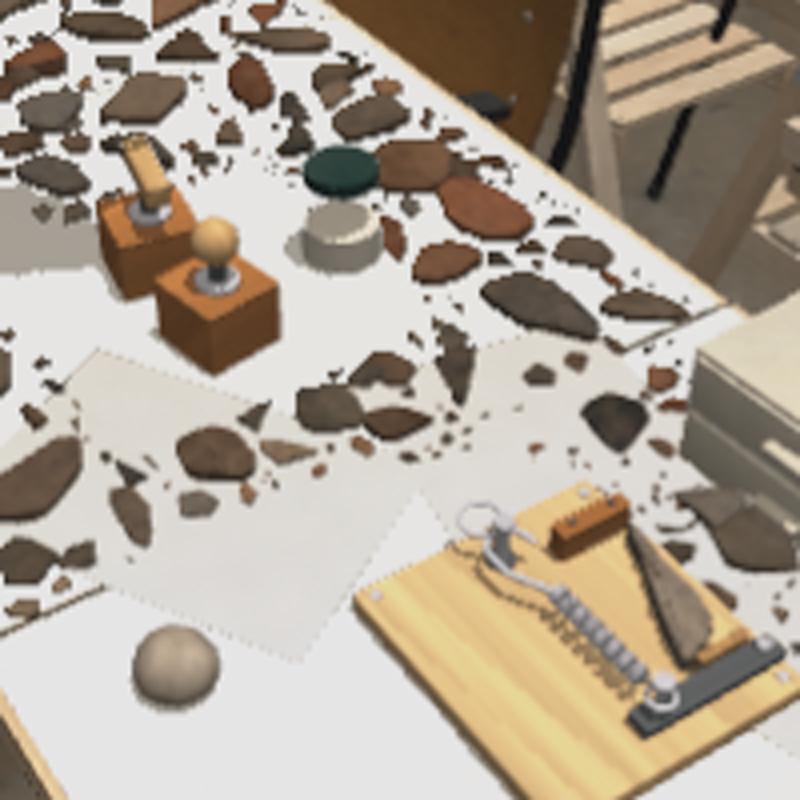

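View pics/t15a.png

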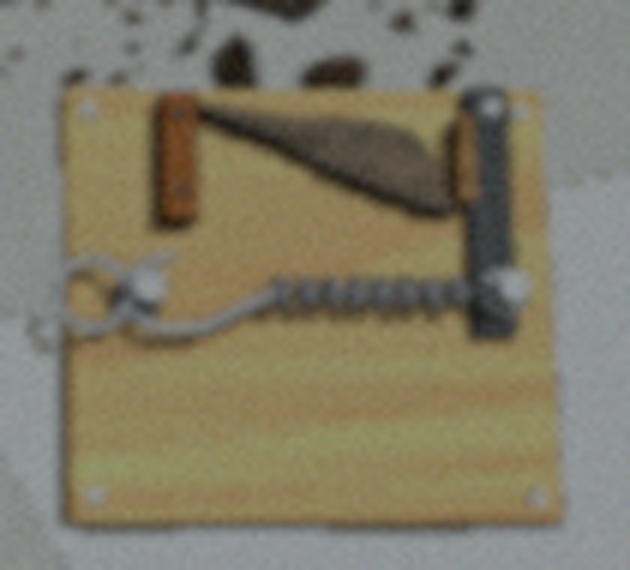

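The spring is stretched with its hook round the post (at about (147,287) in the top-view crop). The puller stands in its own block, and the awl hasn't been touched.

```bash
python3 -c "
from h import *
print(env.hand_in())"
```

```text
the job is handed in; nothing more can be done
None
```

I handed the job in at about 15.9 s. With the puller held in the gripper, I put its pin through the ring and pulled the spring out. I swung the hook in over the anchor post and let it draw back. Then I stood the puller back in its own block and raised the open gripper clear.

**Last checks:**
- **Spring:** The final scene and top pictures show the spring still stretched, with its hook round the post.
- **Puller:** The same scene picture shows it upright in its block, its collar resting on the block. The awl is where it was.
- **Forces:** The highest wrist force I read was about 7 N, while the gripper closed on the puller. The spring pull read about 5 N, as expected. Once the hook was seated, the sideways force dropped to about zero.

**Disagreements:** The three cameras differed by up to about 4 mm in y when locating the press and the ring, so I used values in between. I then checked the pin against the ring and the hole in the scene pictures. No check failed.

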